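# Free the sprung lamp hood and hold it just under its balance point

### The job

Turn the clamp knob a quarter turn anticlockwise so that its red tongue is well clear of the ear on the hood, then raise the sprung hood by its grab bar until the orange pointer is past the red balance mark on the scale. Ease it back down until the pointer stands in the yellow band just below the red mark, and finish still holding the bar there, steady, so that the spring can be adjusted. Never let the hood fly up or drop, and leave the amber bottle, the timer and the culture flask where they are.

Things in the scene. Friction and masses are not known exactly. Their poses are not given: they have to be found in the camera images.
- chamber: white open-topped lamp chamber, 170 x 200 x 70 mm, fixed to the surface; origin at the centre of its underside, its x points away from its front (from the grab bar towards the hinge), y to its left, z up. A small petri dish stands in it. All offsets below are in this frame with the hood shut. It stands at a different place and yaw each time
- hood_angle (a joint): angle of the grey hood (plate 176 x 200 x 12 mm, white lamp housing 80 x 120 x 60 mm on top), hinged along y at the chamber's back; 0 = shut, growing as the front edge rises, 1.1 = stop. 1.5 kg, mostly carried by its spring: below the balance point at 0.70 rad it falls shut, above it flies open; the push at the bar is about 2 N when shut, none at 0.70
- hood_hinge (a point): middle of the hood's hinge axis, 85 mm behind the chamber's centre and 76 mm above the surface; the axis runs along the chamber's y
- hood: the sprung hood with its lamp housing, grab bar and pointer; this origin lies on the middle of the hinge axis and turns with the hood
- bar_mid (a point): middle of the round part of the grab bar: 12 mm thick, 120 mm free length between its lugs, along the chamber's y, 225 mm from the hinge axis and 49 mm in front of the hood's edge, 76 mm above the surface when shut (140 mm in front of the chamber's centre); it turns with the hood about hood_hinge and may turn between the fingers
- pointer_tip (a point): outer end of the orange pointer pin on the hood's left edge, 164 mm from the hinge axis. It runs along a curved scale (radius 150 mm round the hinge) at the chamber's left: black up to 0.48 rad of the hood, yellow 0.48 to 0.67, red (balance mark) 0.67 to 0.73, white above
- clamp (a joint): angle of the clamp knob on a post at the chamber's right; 0 = red tongue points to the chamber's +y over the hood's steel ear and blocks the hood; grows anticlockwise seen from above; off the ear beyond 1.05, well clear beyond 1.15; 1.5 = stop, tongue towards the chamber's front. Starts at 0.1 to 0.3, turns stiffly (0.05 N m), stays where left
- knob_grip (a point): on the clamp's vertical axis, 114 mm above the surface, at the height to grip: the black grip bar is 14 mm thick, 50 mm long (along the tongue's direction), and reaches from 98 to 124 mm above the surface
- tongue_tip (a point): end of the red tongue (14 mm wide, 8 mm thick), 36 mm from the clamp's axis
- amber_bottle: bystander: amber reagent bottle with a white cap, 48 mm wide, 98 mm high, origin under its centre
- timer: bystander: white bench timer, 36 x 66 x 56 mm, origin under its centre
- culture_flask: bystander: flat clear culture flask with orange cap and pink medium, 92 x 52 x 26 mm, origin under its centre

How it is judged:
On the way, in this order (a step that is already met when the one before it is completed fails the run):
1. the clamp knob is turned until its tongue is well clear of the ear (value of joint clamp above 1.15 rad), for 0.1 s.
2. the hood is raised past its balance mark (value of joint hood_angle above 0.73 rad), for 0.1 s.
At the end, for the whole second after the job is handed in: The program ends holding: the fingers are on the hood's bar (more than 0.2 N), the hood is steady (under 0.1 rad/s) at 0.47 to 0.68 rad, that is in the yellow band just below the balance point, and the clamp stands beyond 1.15 rad (value of joint clamp above 1.15 rad and value of joint hood_angle between 0.47 and 0.68 rad and velocity of joint hood_angle between -0.1 and 0.1 rad/s and contact force between the fingers and hood above 0.2 N); the arm keeps its last pose, push and grip.
It fails at once if the hood flies up or drops (faster than 2 rad/s) (velocity of joint hood_angle above 2 rad/s or velocity of joint hood_angle below -2 rad/s).
It fails at once if the amber bottle, the timer or the culture flask is moved by more than 30 mm (distance of any of amber_bottle, timer, culture_flask from where it was at the start of the episode above 0.03 m).
It also fails if it takes over 51 s, if anything falls off the work surface, if the arm or the gripper's body presses on something with over 40 N, if the wrist force passes 120 N, or if a joint passes its speed limit or range.

### The arm

A 7-joint arm with a two-finger parallel gripper is mounted at the origin on a cart in front of the work surface, level with it; the furniture and walls round the work are solid. World frame = base frame: x ahead of the robot, y to its left, z up, the work surface at z = 0. Lengths are in m, angles in rad, forces in N, time in s.
With the tool pointing down it reaches from about 0.4 to 0.85 m from the base axis. Payload 10.4 kg.
Tool frame: the origin (TCP) lies at the very end of the fingers, on their centre line; the grasp point (between the pads) lies 19 mm behind it (manip.pinch_z is the distance from the TCP to the grasp point, in m); z points along the fingers, y is the line along which they close (so a half turn about z gives the same grasp; the last joint's range is limited). The gripper opens to 85 mm and grips with 20 to 120 N. Pads are 22 mm wide; open, the fingers measure 114 mm over their backs; the gripper's body (76 mm by 85 mm) begins 54 mm behind the grasp point. The pads swing forward as they close: fully open they stand 13 mm farther back than shut.
Start: joints at [1.257, 0.332, -0.065, 1.46, 0.022, 1.35, -0.088], TCP at [0.179, -0.599, 0.231] pointing down, gripper open.
Joint ranges: [-2.6, 2.6], [-0.5, 2.12], [-1.47, 1.34], [0.16, 2.42], [-1.27, 4.41], [0.06, 2.06], [-2.6, 2.6]. Speed limits (rad/s): [2.22, 2.22, 2.79, 2.79, 3.14, 3.14, 3.14].

### API

Orientations are given as a unit quaternion [x, y, z, w].
In Python, from workcell import manip gives the robot as it stands. The module is installed in compiled form; this text tells all that it offers.
- The arm moves only by the shell command python3 -m creep 'ROWS' [OPENING] [FORCE]. ROWS is a JSON object of lists of equal length, an entry for each row: "slide": the shift along the tool's x, y, z in m, a list of three; "twist": the turn about the tool's z in degrees. A call has 1 to 8 rows; each row shifts and turns the commanded pose from where the row before left it, along the tool's axes as they then stand; what a row does not reach is not made up. A row lasts 1/8 s, in which the tool goes at most 62.5 mm and 10.7 degrees, less where a joint would pass 70% of its speed; a pose out of reach is approached as far as the arm can. A call with a gripper value outside its range is refused whole. OPENING is the opening in per cent of the stroke, from 0 (shut) to 100 (fully open), set as the call begins (- or left out, the last holds). The fingers move at their own pace and stop on an object; FORCE is the grip in N (left out, the last holds). Time passes only in rows, so rows that do not move let the fingers close. It gives the time, the measured TCP pose, the force, the opening and the grip force at its end, in the units of the state.
- manip.get_obs(): the state, without advancing time (a new reading comes with each control period).
- manip.camera(name): name is "scene" or "top" or "wrist"; returns (picture, depth): 400x640x3 uint8, blue, green, red; 400x640 float32, m along the optical axis (not along the pixel's ray), 0 where there is no reading.
- manip.camera_params(name): a dict with "intrinsics" (3x3 intrinsics, pixels), "R" (3x3) and "t" (3): a world point X has camera coordinates R X + t. Camera axes: x right, y down, z forward; pixel columns grow to the right and rows downward; lengths in m; the calibration is good to about 2 mm. A picture is of the moment at which its call begins: read the wrist's pose just before it. camera_params takes no time and is no camera call; for the wrist camera it gives the pose at the moment of the call.
- manip.hand_in(): hands the job in; it is judged then, once.
The state is a dict: "clock": time; "joint_pos": joint angles; "joint_velocities": joint speeds; "tau": joint torques, N m; "position": TCP position; "ee_rot": TCP orientation; "ft_force": force on the tool from outside, world axes, zero at the start; "torque": the same for the moment, N m; "grip_width": opening from 0.0 (shut) to 1.0 (fully open); "grasp_force": force on a finger pad.
Only numpy, scipy, OpenCV 4.12 (cv2) and the standard library are available. Lean on these libraries where they do the work, as an engineer would, in place of code of your own. Each camera call takes 0.05 s, during which the arm holds its last target. There are 200 camera calls.

## Working session

There is one attempt and no reset: what is moved stays moved. The work goes in short steps, Python scripts to look and compute and a shell command to move; the robot and the scene stay as the last step left them, time stands still between calls to the robot, and variables do not carry over. Pictures are saved under pics/ and viewed, at most 10 in all, crops included, and the job is handed in when it is done.

```bash
mkdir -p pics; python3 - <<'E'
from workcell import manip
import cv2,numpy as np
o=manip.get_obs();print(o['clock'],o['position'],o['ee_rot'],o['grip_width'],manip.pinch_z)
for n in('scene','top'):
    im,d=manip.camera(n);cv2.imwrite(f'pics/{n}0.png',im);np.save(f'pics/{n}0.npy',d)
    p=manip.camera_params(n);print(n,p['intrinsics'].tolist(),(-p['R'].T@p['t']).round(3),p['R'].round(3).tolist())
E
```

```text
0.0 [ 0.17909437 -0.59839502  0.23049495] [ 9.89444518e-01  1.44910393e-01 -1.39341986e-04 -7.09579445e-04] 1.000165369778495 0.0187
scene [[431.3594383787721, 0.0, 315.9337049200994], [0.0, 431.3594383787721, 201.95954843093975], [0.0, 0.0, 1.0]] [-0.161  0.408  0.912] [[-0.536, -0.844, -0.014], [-0.576, 0.377, -0.726], [0.618, -0.381, -0.688]]
top [[480.929998864509, 0.0, 322.9904294154613], [0.0, 480.929998864509, 198.81297444115398], [0.0, 0.0, 1.0]] [ 0.409 -0.079  1.496] [[0.014, -1.0, 0.003], [-0.994, -0.015, -0.108], [0.108, -0.001, -0.994]]
```

View pics/top0.png

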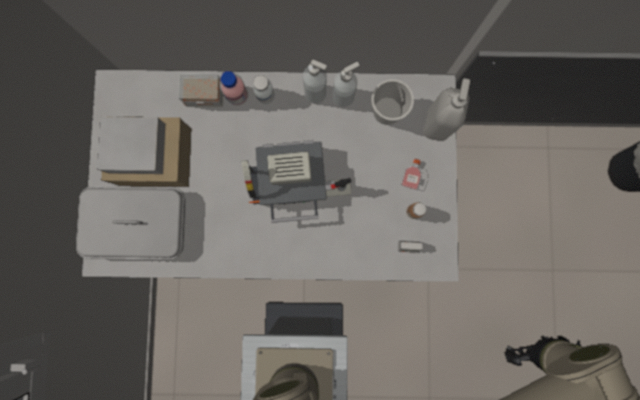

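View pics/scene0.png

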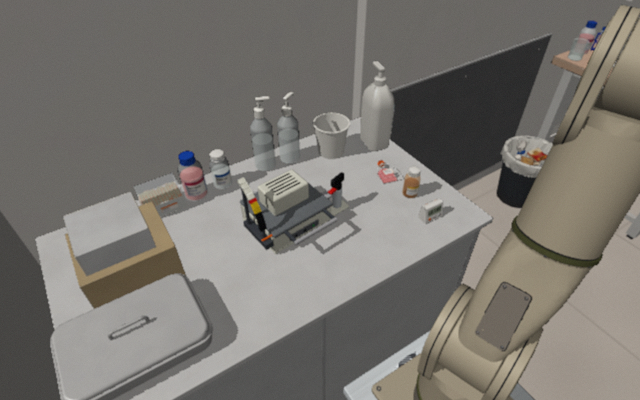

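The top view shows the chamber at about (290,175), the grab bar at (295,217), the knob at (342,183) and the bystanders at the right (413,180), (416,210) and (411,245). Next I'll measure the hood edges and the knob.

```bash
cat > h.py <<'E'
from workcell import manip
import cv2,numpy as np
def ray(n,px,z,P=None):
    p=P or manip.camera_params(n)
    d=p['R'].T@np.linalg.solve(p['intrinsics'],[px[0],px[1],1.]);c=-p['R'].T@p['t']
    return c+d*(z-c[2])/d[2]
def cloud(n,d,P=None):
    p=P or manip.camera_params(n);v,u=np.mgrid[:400,:640]
    r=np.linalg.inv(p['intrinsics'])@np.stack([u.ravel(),v.ravel(),np.ones(u.size)])*d.ravel()
    return ((r.T-p['t'])@p['R']).reshape(400,640,3)
E
python3 - <<'E'
from h import *
im=cv2.imread('pics/top0.png');d=np.load('pics/top0.npy')
W=cloud('top',d);z=W[...,2]
roi=np.zeros((400,640),bool);roi[130:240,235:365]=1
m=(roi&(im.max(2)<75)&(abs(z-.082)<.012)).astype(np.uint8)
m=cv2.morphologyEx(m,cv2.MORPH_OPEN,np.ones((9,9)))
c=max(cv2.findContours(m,0,2)[0],key=cv2.contourArea)
b=cv2.boxPoints(cv2.minAreaRect(c));Q=np.array([ray('top',q,.082) for q in b]);print(b,Q.round(4))
print([np.linalg.norm(Q[i]-Q[(i+1)%4]).round(4) for i in range(4)], Q.mean(0))
k=roi&(z>.105)&(np.arange(640)[None]>330);print('knob',k.sum(),W[k].mean(0),np.ptp(W[k],axis=0))
bm=roi&(z>.06)&(z<.1)&(np.arange(400)[:,None]>203)&(im.max(2)>75);print('bar',bm.sum(),W[bm].mean(0))
cv2.imwrite('pics/crop1.png',cv2.resize(im[130:240,230:370],None,fx=5,fy=5,interpolation=2))
E
```

```text
[[312. 172.]
 [323. 172.]
 [323. 184.]
 [312. 184.]] [[ 0.643  -0.047   0.082 ]
 [ 0.6435 -0.0797  0.082 ]
 [ 0.6075 -0.0802  0.082 ]
 [ 0.607  -0.0476  0.082 ]]
[np.float64(0.0327), np.float64(0.036), np.float64(0.0326), np.float64(0.036)] [ 0.62524701 -0.06360094  0.082     ]
knob 110 [ 0.57498737 -0.12528376  0.35955486] [0.21157302 0.07878082 1.39098713]
bar 242 [0.50992848 0.0097928  0.07937847]
```

View pics/crop1.png

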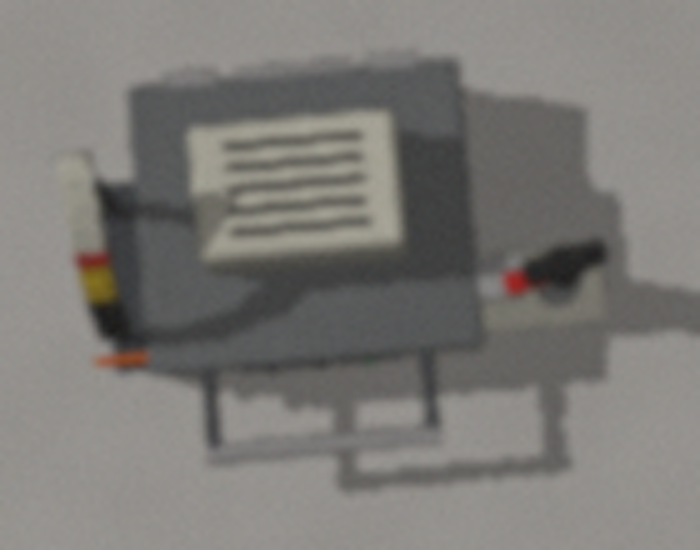

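The enlarged crop shows the hood plate corners at crop pixels (132,90), (457,60), (482,345) and (145,370). The bar runs from (210,457) to (438,435), the knob grip is centred near (566,262), and the red tongue points left.

```bash
python3 - <<'E'
from h import *
f=lambda u,v,z: ray('top',(230+u/5-.4,130+v/5-.4),z)
C=[f(*c,.082) for c in((132,90),(457,60),(482,345),(145,370))]
print(np.round(C,3))
for a,b in((1,0),(2,3)): 
    e=C[b]-C[a];print('yaw from y-edge',np.degrees(np.arctan2(-e[0],e[1])),np.linalg.norm(e))
for a,b in((3,0),(2,1)):
    e=C[b]-C[a];print('yaw x-edge',np.degrees(np.arctan2(e[1],e[0])),np.linalg.norm(e))
L,R=f(210,457,.079),f(438,435,.079);e=L-R
print('bar',L,R,(L+R)/2,np.degrees(np.arctan2(-e[0],e[1])),np.linalg.norm(e))
k1,k2=f(530,275,.122),f(603,247,.124);e=k1-k2;print('knob',k1,k2,(k1+k2)/2,np.degrees(np.arctan2(-e[0],e[1])))
o=manip.get_obs();from scipy.spatial.transform import Rotation as Ro
print(o['position'],Ro.from_quat(o['ee_rot']).as_matrix().round(3))
p=manip.camera_params('wrist');print((-p['R'].T@p['t']).round(3),p['R'].round(2).tolist(),p['intrinsics'][0,0])
for n,(u,v) in {'b':(416,210),'t':(411,245)}.items(): print(n,ray('top',(u,v),.08))
E
```

```text
[[ 0.714  0.122  0.082]
 [ 0.736 -0.072  0.082]
 [ 0.564 -0.09   0.082]
 [ 0.546  0.109  0.082]]
yaw from y-edge 6.229028695567451 0.1953358943141791
yaw from y-edge 5.10434365351115 0.19967559732252038
yaw x-edge 4.293785070317683 0.16866532523573494
yaw x-edge 5.7657971177632295 0.1724940334568403
bar [0.49554516 0.0697759  0.079     ] [ 0.51049407 -0.06447396  0.079     ] [0.50301962 0.00265097 0.079     ] 6.353791251831085 0.1350795871975598
knob [ 0.60064056 -0.11654141  0.122     ] [ 0.61727647 -0.15840245  0.124     ] [ 0.60895851 -0.13747193  0.123     ] 21.67327080439822
[ 0.17910559 -0.59844738  0.23061522] [[ 0.958  0.287 -0.   ]
 [ 0.287 -0.958  0.001]
 [-0.    -0.001 -1.   ]]
[ 0.243 -0.579  0.373] [[0.29, -0.96, -0.0], [-0.92, -0.28, 0.26], [-0.25, -0.07, -0.96]] 324.3094411307409
b [ 0.5342071 -0.3562393  0.08     ]
t [ 0.43096503 -0.34088351  0.08      ]
```

```bash
python3 -m creep '{"slide":[[0.045,-0.026,0],[0.045,-0.026,0],[0.045,-0.026,0],[0.045,-0.026,0],[0.045,-0.026,0],[0.045,-0.026,0],[0.045,-0.026,0],[0.045,-0.026,0]],"twist":[0,0,0,0,0,0,0,0]}' 100 60
python3 -m creep '{"slide":[[0.045,-0.026,0],[0.045,-0.026,0],[0.045,-0.026,0],[0.045,-0.026,0],[0,0,0],[0,0,0],[0,0,0],[0,0,0]],"twist":[0,0,0,0,-10,-10,-10,-10]}'
python3 - <<'E'
from workcell import manip
print(manip.get_obs()['joint_pos'])
E
```

```text
clock: 1.1
position: [0.4653, -0.2949, 0.2311]
ee_rot: [0.989, 0.145, -0.0, -0.0]
ft_force: [0.8, -1.1, -0.3]
grip_width: 0.996
grasp_force: 0.0
clock: 2.1
position: [0.6069, -0.145, 0.2308]
ee_rot: [0.879, 0.477, -0.0, -0.0]
ft_force: [-0.0, -0.4, -0.2]
grip_width: 1.0
grasp_force: 0.0
[ 0.58191474  0.38331123 -0.55158773  1.44047307  0.20107551  1.3750947
 -0.55252253]
```

```bash
python3 -m creep '{"slide":[[0,0,0],[0,0,0],[0,0,0],[0,0,0],[0,0,0],[0,0,0],[0,0,0]],"twist":[-10,-10,-10,-10,-10,-4,0]}' 55 60
python3 - <<'E'
from h import *
o=manip.get_obs();print(o['joint_pos'],o['position']);P=manip.camera_params('wrist')
im,d=manip.camera('wrist');cv2.imwrite('pics/w1.png',im);np.save('pics/w1.npy',d)
import pickle;pickle.dump(P,open('pics/w1.pkl','wb'))
W=cloud('wrist',d,P);print(P['R'].round(2).tolist())
m=(abs(W[...,0]-.609)<.05)&(abs(W[...,1]+.137)<.05)&(W[...,2]>.115)&(W[...,2]<.13)&(im.max(2)<90)
n,l,s,c=cv2.connectedComponentsWithStats(m.astype(np.uint8));i=1+s[1:,4].argmax();v,u=np.where(l==i)
r=cv2.minAreaRect(np.stack([u,v],1).astype(np.float32));b=cv2.boxPoints(r)
Q=np.array([ray('wrist',q,.124,P) for q in b]);print(s[i],b,Q.round(4),Q.mean(0))
E
```

```text
clock: 2.98
position: [0.6069, -0.1452, 0.2309]
ee_rot: [0.569, 0.822, -0.0, -0.0]
ft_force: [-0.4, -0.2, 0.7]
grip_width: 0.552
grasp_force: 0.0
[ 0.68594968  0.4144302  -0.69856659  1.43448373  0.26621474  1.3893515
  0.34105424] [ 0.60687734 -0.14516287  0.23087855]
[[0.94, 0.35, -0.0], [0.34, -0.9, 0.26], [0.09, -0.25, -0.96]]
[ 319  155   20   63 1041] [[317.6478  216.312  ]
 [321.38797 154.59929]
 [339.05038 155.66972]
 [335.3102  217.38243]] [[ 0.6065 -0.1598  0.124 ]
 [ 0.592  -0.1121  0.124 ]
 [ 0.605  -0.1081  0.124 ]
 [ 0.6202 -0.1556  0.124 ]] [ 0.60593297 -0.13393536  0.124     ]
```

View pics/w1.png

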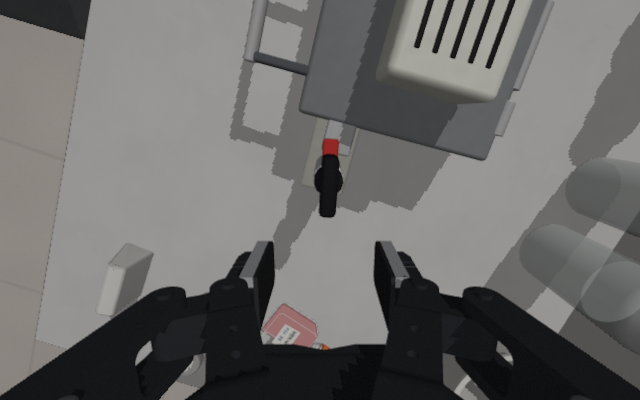

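The wrist view shows the knob grip centred at pixel (328,186), with the red tongue above it at (331,147). The fingers are nearly aligned and need about 11 mm along tool x and 3 mm along tool y.

```bash
python3 -m creep '{"slide":[[0.0105,0.003,0],[0,0,0.03],[0,0,0.03],[0,0,0.03],[0,0,0.025],[0,0,0.018],[0,0,0],[0,0,0]],"twist":[3,0,0,0,0,0,0,0]}'
python3 -m creep '{"slide":[[0,0,0],[0,0,0],[0,0,0],[0,0,0],[0,0,0]],"twist":[0,0,0,0,0]}' 0 40
```

```text
clock: 4.03
position: [0.6068, -0.1342, 0.0994]
ee_rot: [0.59, 0.807, 0.0, 0.001]
ft_force: [0.5, 0.4, 0.6]
grip_width: 0.549
grasp_force: 0.0
clock: 4.65
position: [0.6068, -0.1342, 0.0992]
ee_rot: [0.59, 0.807, 0.0, 0.001]
ft_force: [-0.4, -0.4, 6.1]
grip_width: 0.158
grasp_force: 42.3
```

```bash
python3 -m creep '{"slide":[[0,0,0],[0,0,0],[0,0,0],[0,0,0],[0,0,0],[0,0,0],[0,0,0],[0,0,0]],"twist":[-8,-9,-9,-9,-9,-9,-9,-4]}'
python3 -m creep '{"slide":[[0,0,0],[0,0,0],[0,0,0]],"twist":[0,0,0]}' 50
python3 -m creep '{"slide":[[0,0,-0.03],[0,0,-0.045],[0,0,-0.05],[0,0,0]],"twist":[0,0,0,0]}'
python3 - <<'E'
from h import *
o=manip.get_obs();print(o['joint_pos']);P=manip.camera_params('wrist')
im,d=manip.camera('wrist');cv2.imwrite('pics/w2.png',im)
E
```

```text
clock: 5.65
position: [0.6058, -0.1356, 0.0992]
ee_rot: [0.054, 0.999, -0.001, -0.0]
ft_force: [-5.2, -2.9, 11.5]
grip_width: 0.152
grasp_force: 43.2
clock: 6.02
position: [0.6061, -0.134, 0.0981]
ee_rot: [0.055, 0.998, 0.0, -0.0]
ft_force: [0.5, 0.5, 0.2]
grip_width: 0.504
grasp_force: 0.0
clock: 6.52
position: [0.608, -0.1337, 0.2274]
ee_rot: [0.055, 0.998, -0.001, 0.003]
ft_force: [-0.5, 1.3, -0.4]
grip_width: 0.502
grasp_force: 0.0
[ 0.82361335  0.47735803 -0.93143507  1.4424081   0.38471354  1.40603919
  1.34600872]
```

View pics/w2.png

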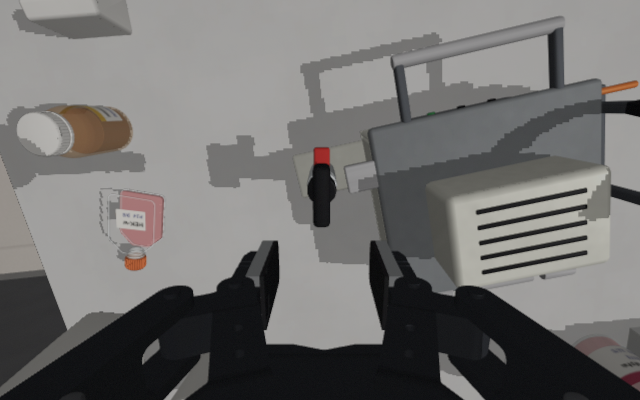

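The tongue now points to the chamber's front at pixel (321,155), clear of the ear at (360,178). The bar is visible from (397,60) to (562,22). Next I'll measure it.

```bash
python3 - <<'E'
from h import *
a,b=ray('wrist',(397,60),.078),ray('wrist',(562,22),.078);e=b-a
print(a,b,(a+b)/2,np.linalg.norm(e),np.degrees(np.arctan2(-e[0],e[1])))
y=np.radians(5.8);
# consistency: bar from hood plate front corners, top view
F=(np.array([.564,-.09])+np.array([.546,.109]))/2-.049*np.array([np.cos(y),np.sin(y)]);print(F)
print(ray('wrist',(370,129),.082),ray('wrist',(601,80),.082))
E
```

```text
[ 0.50596451 -0.06126113  0.078     ] [0.49246918 0.07188491 0.078     ] [0.49921684 0.00531189 0.078     ] 0.1338282206196747 5.787583061942973
[0.50625085 0.00454824]
[ 0.55882734 -0.08807394  0.082     ] [0.54060139 0.10483301 0.082     ]
```

```bash
python3 -m creep '{"slide":[[0.0305,0.0315,0],[0.0305,0.0315,0],[0.0305,0.0315,0],[0.0305,0.0315,0],[0,0,0],[0,0,0],[0,0,0],[0,0,0]],"twist":[0,0,0,0,10,10,10,10]}' 50
python3 -m creep '{"slide":[[0,0,0],[0,0,0],[0,0,0],[0,0,0],[0,0,0]],"twist":[10,10,10,8,0]}'
python3 - <<'E'
from h import *
o=manip.get_obs();print(o['joint_pos'],o['position']);P=manip.camera_params('wrist')
im,d=manip.camera('wrist');cv2.imwrite('pics/w3.png',im)
W=cloud('wrist',d,P);z=W[...,2]
m=(abs(W[...,0]-.5)<.03)&(abs(W[...,1]-.005)<.045)&(abs(z-.078)<.012)
q=W[m];print(m.sum(),q.mean(0),np.median(q,0),np.polyfit(q[:,1],q[:,0],1),np.percentile(q[:,2],[5,95]))
E
```

```text
clock: 7.58
position: [0.4982, 0.0044, 0.222]
ee_rot: [0.396, 0.918, -0.0, -0.001]
ft_force: [0.0, 1.0, 0.2]
grip_width: 0.5
grasp_force: 0.0
clock: 8.2
position: [0.4983, 0.0045, 0.2223]
ee_rot: [0.671, 0.741, -0.001, -0.001]
ft_force: [0.5, 0.7, 0.0]
grip_width: 0.496
grasp_force: 0.0
[ 0.76164238  0.14593674 -0.92279939  1.76106994  0.12047631  1.29549866
 -0.08948611] [0.49827045 0.00445951 0.22226292]
1317 [0.50073395 0.00714997 0.08010165] [0.50076065 0.00856374 0.08050746] [-0.10965313  0.50151796] [0.07606536 0.08224857]
```

View pics/w3.png

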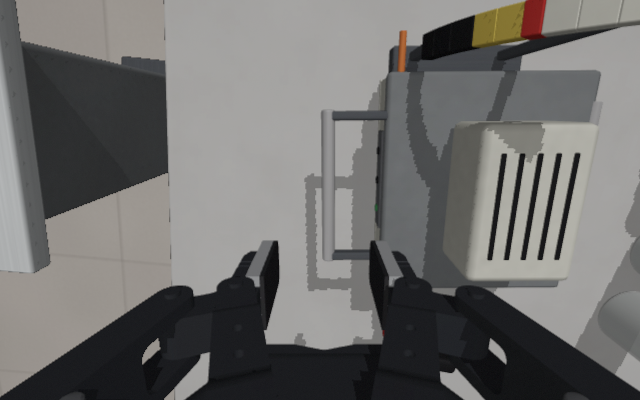

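The bar is at pixel column 328, rows 110–260, parallel to the finger pads; it needs about 3 mm along tool y. I'll descend and grip.

```bash
python3 -m creep '{"slide":[[0,0.003,0.02],[0,0,0.03],[0,0,0.03],[0,0,0.03],[0,0,0.03],[0,0,0.025],[0,0,0],[0,0,0]],"twist":[0,0,0,0,0,0,0,0]}'
python3 -m creep '{"slide":[[0,0,0],[0,0,0],[0,0,0],[0,0,0],[0,0,0]],"twist":[0,0,0,0,0]}' 0 30
```

```text
clock: 9.25
position: [0.502, 0.0051, 0.0586]
ee_rot: [0.671, 0.742, 0.0, -0.0]
ft_force: [-1.2, -0.1, 0.9]
grip_width: 0.496
grasp_force: 0.0
clock: 9.88
position: [0.5019, 0.0047, 0.0586]
ee_rot: [0.671, 0.741, -0.0, 0.0]
ft_force: [-4.2, -0.3, 5.5]
grip_width: 0.123
grasp_force: 29.5
```

```bash
python3 -m creep '{"slide":[[0,0.0003,-0.0112],[0,0.0008,-0.0112],[0,0.0014,-0.0111],[0,0.002,-0.0111],[0,0.0025,-0.011],[0,0.003,-0.0108],[0,0.0036,-0.0107],[0,0.0042,-0.0104]],"twist":[0,0,0,0,0,0,0,0]}'
python3 - <<'E'
from h import *
im,d=manip.camera('wrist');cv2.imwrite('pics/w4.png',im);print(manip.get_obs()['ft_force'])
E
```

```text
clock: 10.88
position: [0.5183, 0.0065, 0.1461]
ee_rot: [0.671, 0.741, -0.001, -0.001]
ft_force: [-9.3, -0.9, 1.7]
grip_width: 0.128
grasp_force: 29.4
[-13.69876137  -1.83657315   5.40812045]
```

View pics/w4.png

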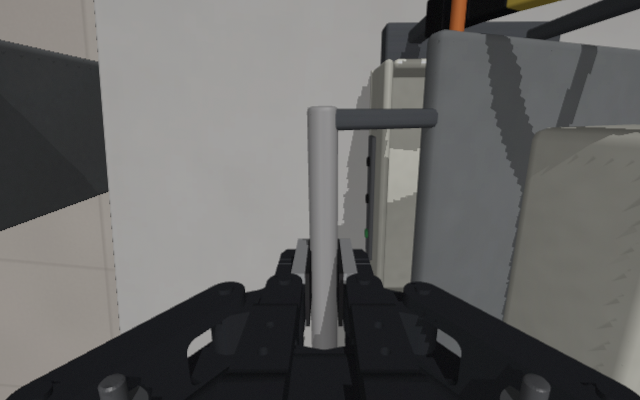

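The hood is rising with the bar (bar at column 323, still between the fingers). There's a slight −x load, so I'll ease y by about 1.5 mm and continue.

```bash
python3 -m creep '{"slide":[[0,0.0031,-0.0103],[0,0.0051,-0.01],[0,0.0057,-0.0097],[0,0.0061,-0.0094]],"twist":[0,0,0,0]}'
python3 -m creep '{"slide":[[0,0.0066,-0.0092],[0,0.007,-0.0088],[0,0.0075,-0.0084],[0,0.0078,-0.008],[0,0,0],[0,0,0]],"twist":[0,0,0,0,0,0]}'
python3 - <<'E'
from h import *
im,d=manip.camera('scene');cv2.imwrite('pics/s5.png',cv2.resize(im[150:260,215:375],None,fx=5,fy=5,interpolation=2));print(manip.get_obs()['ft_force'])
E
```

```text
clock: 11.42
position: [0.5387, 0.0086, 0.1861]
ee_rot: [0.671, 0.741, -0.001, -0.001]
ft_force: [-12.4, -0.8, 5.6]
grip_width: 0.125
grasp_force: 29.8
clock: 12.18
position: [0.5673, 0.0117, 0.2219]
ee_rot: [0.671, 0.741, -0.001, -0.0]
ft_force: [-18.5, -2.9, 18.1]
grip_width: 0.124
grasp_force: 30.9
[-18.22282118  -2.28276107  17.78154863]
```

View pics/s5.png

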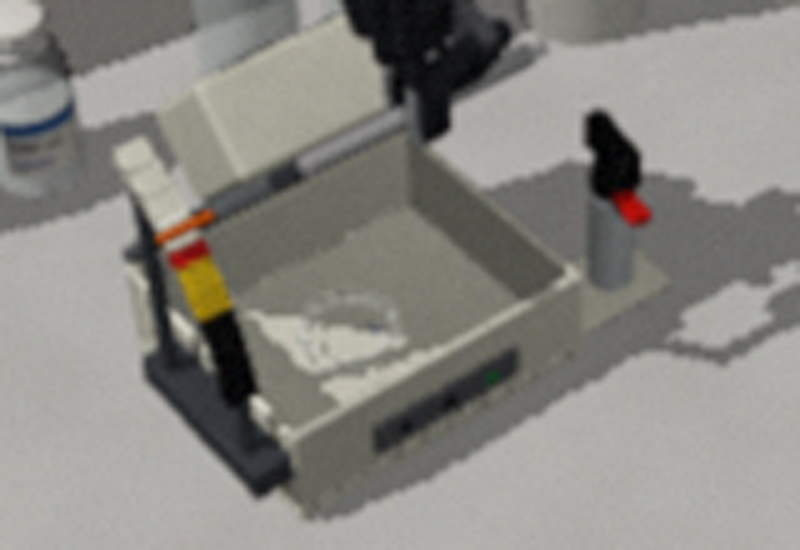

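The orange pointer at (185,228) stands above the red mark (188,255), in the white, and the tongue is well clear. By the bar height the hood is at about 0.81 rad. Now I'll ease it down to about 0.59 rad.

```bash
python3 -m creep '{"slide":[[0,-0.006,0.004],[0,-0.006,0.0058],[0,-0.0058,0.0062],[0,-0.0055,0.0066],[0,-0.0052,0.007],[0,-0.005,0.007],[0,0,0],[0,0,0]],"twist":[0,0,0,0,0,0,0,0]}'
python3 -m creep '{"slide":[[0,0,0],[0,0,0],[0,0,0],[0,0,0]],"twist":[0,0,0,0]}'
python3 - <<'E'
from h import *
im,d=manip.camera('scene');cv2.imwrite('pics/s6.png',cv2.resize(im[150:260,215:375],None,fx=5,fy=5,interpolation=2));o=manip.get_obs();print(o['ft_force'],o['position'],np.arcsin((o['position'][2]-.0586)/.225))
E
```

```text
clock: 13.22
position: [0.5354, 0.0083, 0.1825]
ee_rot: [0.671, 0.741, 0.001, 0.0]
ft_force: [7.7, 1.2, -5.7]
grip_width: 0.125
grasp_force: 29.6
clock: 13.72
position: [0.5354, 0.0083, 0.1825]
ee_rot: [0.671, 0.741, 0.001, 0.0]
ft_force: [7.3, 1.4, -6.1]
grip_width: 0.122
grasp_force: 29.6
[ 7.48690925  0.43359467 -5.61257178] [0.5354452  0.00825001 0.18257221] 0.5835472354360695
```

View pics/s6.png

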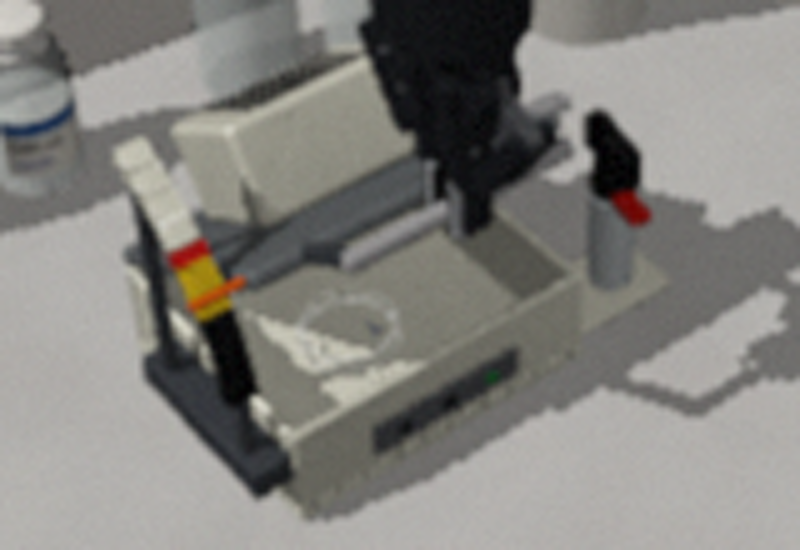

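The pointer at (215,293) stands in the yellow band, the hood is at about 0.58 rad and steady, and the bar is held. Handing in.

```bash
python3 -c "
from workcell import manip
print(manip.hand_in())"
```

```text
the job is handed in; nothing more can be done
None
```

I turned the clamp to about 1.36 rad, raised the hood to about 0.81 rad (past the red mark), and eased it back to about 0.58 rad in the yellow band, where the gripper still holds the bar steady; I then handed the job in, and hand-in reported no result.

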